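# Slide the empty tin past the self-closing flap

### The job

Push the bin's yellow self-closing flap well open with one finger and keep it open while the other finger pushes the small blue tin along the ledge, until the tin drops into the bin; the tin must not push against the flap, and is not to be lifted off the ledge. Then take the fingers away so that the flap swings fully shut, and leave everything else on the counter and ledge where it stands.

Things in the scene. Friction and masses are not known exactly. Their poses are not given: they have to be found in the camera images.
- lip (a point): Fixed pale aluminium empties bin: middle of the edge where its flat ledge ends and its well begins, on the ledge's top, 60 mm over the counter. Its x points level from ledge into well, y to the left of that, z up. In this frame the ledge covers x -160 to 0, y -110 to 110 mm. The other points of the bin and flap are given in this frame too.
- well (a point): Centre of the well's floor: x 90, y 0, z -54 mm from the lip. The open-topped well spans x 0 to 180, y -104 to 104 mm. Its 6 mm walls, and the two fixed cheeks (x 3 to 9 mm, |y| 58 to 110 mm) beside the flap, rise 40 mm above the ledge; above that all is open.
- flap (a joint): Opening of the yellow plastic flap (rad): 0 shut, grows to 1.7 as it swings into the well. A panel 110 wide, 36 high, 5 mm thick, upright just past the lip between the cheeks, from 3 to 39 mm above the ledge. It turns about an upright hinge at its +y end; a spring (0.14 N m shut, 0.26 N m at 1 rad) closes it within about a second.
- flap_hinge (a point): The flap's hinge axis at half the flap's height: x 6, y +56, z 21 mm from the lip.
- flap_edge (a point): The flap's free edge at half its height, 110 mm from the hinge; when shut at x 6, y -54, z 21 mm from the lip.
- tin_center (a point): Centre of the small empty blue tin with steel rims, a closed upright cylinder 36 mm across and 34 mm tall (40 to 90 g), standing on the ledge 70 to 95 mm short of the lip, somewhere before the free half or the middle of the flap.
- cup: small white ceramic cup, 44 mm across, 36 mm tall, standing on the bin's ledge, in the corner on the hinge side; leave alone (origin: centre of its underside).
- spice_jar: amber glass jar with red cap, 52 mm across, 85 mm tall, on the counter; leave alone (origin: centre of its underside).
- oil_bottle: green glass oil bottle, 68 mm across, 200 mm tall, on the counter; leave alone (origin: centre of its underside).
- can: unopened can with red label, 68 mm across, 100 mm tall, on the counter; leave alone (origin: centre of its underside).
- bowl: blue ceramic bowl, 130 mm across, 55 mm tall, on the counter; leave alone (origin: centre of its underside).
- knife: kitchen knife with black handle lying on the red chopping board, about 305 mm long; leave alone (origin on its underside, near the heel of the blade).
- pepper_pot: black pepper pot with steel cap, 44 mm across, 70 mm tall, on the red chopping board; leave alone (origin: centre of its underside).
There are look-alikes about, which are no part of the job. What is shaped like the part that bears tin_center but purple is not meant.

How it is judged:
On the way, in this order (a step that is already met when the one before it is completed fails the run):
1. a finger holds the flap open, by at least 0.45 rad, while the tin still stands on the ledge (value of joint flap above 0.45 rad and contact force between the fingers and flap above 0.3 N and x of tin_center in the frame of lip below -0.005 m and z of tin_center in the frame of lip above 0.01 m), for 0.1 s.
2. the tin drops below the ledge into the well while a finger still holds the flap open (value of joint flap above 0.45 rad and contact force between the fingers and flap above 0.3 N and x of tin_center in the frame of lip between 0 and 0.18 m and y of tin_center in the frame of lip between -0.105 and 0.105 m and z of tin_center in the frame of lip below 0 m), for 0.05 s.
At the end, for the whole second after the job is handed in: The tin's centre lies inside the well and below the ledge's height, at rest (under 0.03 m/s), and the flap is shut (under 0.05 rad) (x of tin_center in the frame of lip between 0 and 0.18 m and y of tin_center in the frame of lip between -0.105 and 0.105 m and z of tin_center in the frame of lip below 0 m and value of joint flap below 0.05 rad and linear speed of tin below 0.03 m/s); the robot touches nothing.
It fails at once if the tin is lifted off the ledge (more than 15 mm) (z of tin_center in the frame of lip above 0.032 m).
It fails at once if the tin pushes against the flap (more than 1.5 N) (contact force between tin and flap above 1.5 N).
It fails at once if another object on the ledge, counter or board is disturbed (moved more than 20 mm) (distance of any of cup, spice_jar, oil_bottle, can, bowl, knife, pepper_pot from where it was at the start of the episode above 0.02 m).
It also fails if it takes over 38 s, if anything falls off the work surface, if the arm or the gripper's body presses on something with over 40 N, if the wrist force passes 120 N, or if a joint passes its speed limit or range.

### The arm

A 6-joint arm with a two-finger parallel gripper is mounted at the origin on the work surface. World frame = base frame: x ahead of the robot, y to its left, z up, the work surface at z = 0. Lengths are in m, angles in rad, forces in N, time in s.
With the tool pointing down it reaches from about 0.375 to 0.9 m from the base axis. Payload 3.1 kg.
Tool frame: the origin (TCP) lies at the very end of the fingers, on their centre line; the grasp point (between the pads) lies 19 mm behind it (grip_point_offset is the distance from the TCP to the grasp point, in m); z points along the fingers, y is the line along which they close (so a half turn about z gives the same grasp; the last joint's range is limited). The gripper opens to 85 mm and grips with 20 to 120 N. Pads are 22 mm wide; open, the fingers measure 114 mm over their backs; the gripper's body (76 mm by 85 mm) begins 54 mm behind the grasp point. The pads swing forward as they close: fully open they stand 13 mm farther back than shut.
Start: joints at [-1.44, 0.527, 1.433, -0, 1.181, -0.178], TCP at [0.19, -0.595, 0.231] pointing down, gripper open.
Joint ranges: [-3.08, 3.08], [-0.75, 2.2], [0.22, 2.44], [-1.43, 4.57], [0, 2.65], [-2.85, 2.85]. Speed limits (rad/s): [2.79, 2.79, 3.14, 3.14, 3.14, 3.14].

### API

Orientations are given as a unit quaternion [w, x, y, z].
In Python, from bench import read_state, capture, job_done, grip_point_offset gives the robot as it stands. The module is installed in compiled form; this text tells all that it offers.
- The arm moves only by the tool send_rows, never from a script. Its arguments are lists of equal length, an entry for each row: "xyz": the shift along the tool's x, y, z as a fraction of full scale, a list of three; "angular": the turn, a rotation vector about the tool's x, y, z as a fraction of full scale, a list of three. A call has 1 to 5 rows; each row is the pose to reach, as a shift and turn from the pose commanded when the call began, along the tool's axes at that moment, turning the shorter way round; what a row does not reach only later rows make up. Full scale, the value 1, is 0.3 m for a shift and pi rad for a turn. A row lasts 1/12 s, in which the tool goes at most 41.7 mm and 7.16 degrees, less where a joint would pass 70% of its speed; a pose out of reach is approached as far as the arm can. A call with a number of a shift or a turn outside -1 to 1 is refused whole. A call with a gripper value outside its range is refused whole. "gripper" is the opening, from -1 (shut) to 1 (fully open), set as the call begins (left out, the last holds). The fingers move at their own pace and stop on an object; the grip force is fixed at half the most. Time passes only in rows, so rows that repeat a pose let the fingers close. It gives the time, the measured TCP pose, the force, the opening and the grip force at its end, in the units of the state.
- read_state(): the state, without advancing time (a new reading comes with each control period).
- capture(name): name is "scene" or "top" or "wrist"; returns a dict with "color" (384x512x3 uint8, blue, green, red), "K" (3x3 intrinsics, pixels), "world_from_camera" (4x4, takes a point from camera to world coordinates). Camera axes: x right, y up, looking along -z (the intrinsics and any distortion apply to the point x, -y, -z); pixel columns grow to the right and rows downward; lengths in m; the calibration is good to about 2 mm. A picture is of the moment at which its call begins. There is no depth.
- job_done(): hands the job in; it is judged then, once.
The state is a dict: "clock": time; "joints": joint angles; "dq": joint speeds; "joint_efforts": joint torques, N m; "tcp_pos": TCP position; "eef_rot": TCP orientation; "ft_force": force on the tool from outside, world axes, zero at the start; "moment": the same for the moment, N m; "gripper_width": opening from 0.0 (shut) to 1.0 (fully open); "gripper_force": force on a finger pad.
Only numpy, scipy, OpenCV 4.12 (cv2) and the standard library are available. Lean on these libraries where they do the work, as an engineer would, in place of code of your own. Each camera call takes 0.05 s, during which the arm holds its last target. There are 200 camera calls.

## Working session

There is one attempt and no reset: what is moved stays moved. The work goes in short steps, Python scripts to look and compute and a tool call to move; the robot and the scene stay as the last step left them, time stands still between calls to the robot, and variables do not carry over. Pictures are saved under pics/ and viewed, at most 10 in all, crops included, and the job is handed in when it is done.

Besides the shell and the picture viewer there is one more tool, called after "Emit:" by a JSON object that holds its "fn" and its "kwargs". send_rows: Moves the arm, as the interface text tells. Its arguments: {"type":"object","properties":{"xyz":{"type":"array"},"angular":{"type":"array"},"gripper":{"type":"number"}},"required":["xyz","angular"]}

```bash
mkdir -p pics; ls; python3 - <<'E'
from bench import *
import cv2, numpy as np, pickle
s=read_state();print(s, grip_point_offset)
d={n:capture(n) for n in("scene","top","wrist")}
pickle.dump(d,open("c0.pkl","wb"))
for n in d:
    cv2.imwrite(f"pics/{n}0.png",d[n]["color"]);print(n,d[n]["K"].tolist(),np.round(d[n]["world_from_camera"],4).tolist())
im=np.hstack([cv2.resize(d["top"]["color"],(800,600))]);cv2.imwrite("pics/top_big.png",im)
E
```

```text
pics
{'clock': 0.0, 'joints': array([-1.44048718e+00,  5.28427803e-01,  1.43394747e+00, -9.00893222e-06,
        1.18141861e+00, -1.78506511e-01]), 'dq': array([ 0.00054529, -0.00087479, -0.00104602, -0.00064655,  0.00117129,
       -0.00055302]), 'joint_efforts': array([-9.66424923e-04, -4.42345190e+01, -1.78025222e+01, -3.29736513e-04,
        8.54531187e-03, -1.17690894e-05]), 'tcp_pos': array([ 0.18988003, -0.59467639,  0.23034285]), 'eef_rot': array([-1.10039389e-03,  9.88101914e-01,  1.53796604e-01,  2.23565626e-05]), 'ft_force': array([-0.17615578,  0.85216511, -0.98039143]), 'moment': array([ 0.0030363 , -0.00831741,  0.01821051]), 'gripper_force': 0.0, 'gripper_width': 1.00120207814469} 0.0187
scene [[449.0702063119014, 0.0, 250.88219744177945], [0.0, 449.0702063119014, 192.6217407318719], [0.0, 0.0, 1.0]] [[-0.2135, -0.6907, 0.6909, 1.598], [0.9768, -0.1633, 0.1385, 0.2003], [0.0171, 0.7044, 0.7096, 1.1998], [0.0, 0.0, 0.0, 1.0]]
top [[462.77721224950403, 0.0, 261.60888210521523], [0.0, 462.77721224950403, 187.59124592750746], [0.0, 0.0, 1.0]] [[0.0946, 0.974, -0.2057, 0.2383], [-0.9955, 0.0927, -0.0193, -0.0138], [0.0002, 0.2066, 0.9784, 1.4595], [0.0, 0.0, 0.0, 1.0]]
wrist [[288.1817608941954, 0.0, 258.04446558404135], [0.0, 288.1817608941954, 190.7729305520808], [0.0, 0.0, 1.0]] [[0.3047, 0.9131, 0.2709, 0.2592], [-0.9524, 0.2925, 0.0854, -0.5737], [-0.0012, -0.284, 0.9588, 0.3742], [0.0, 0.0, 0.0, 1.0]]
```

View pics/top_big.png

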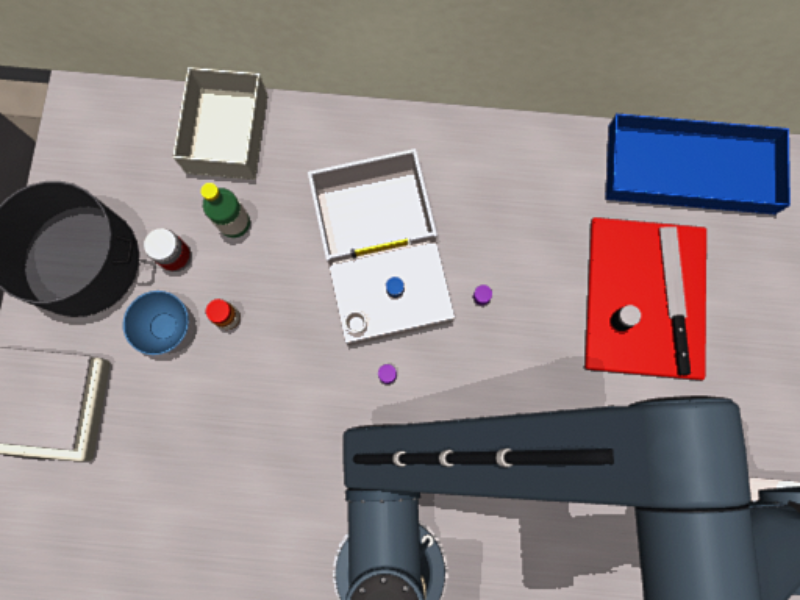

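View pics/scene0.png

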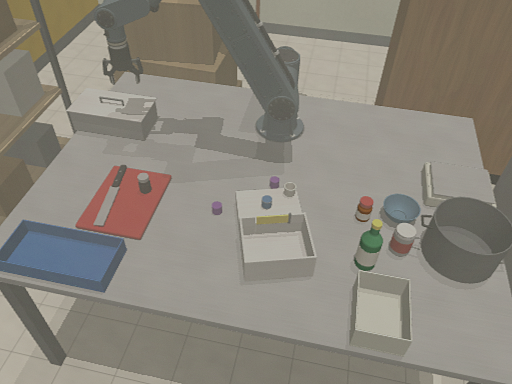

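The top view (800x600 scaling) shows the bin near (380,250), with the well farther from the robot and the ledge nearer. Things that could be taken for the tin:
- the blue tin on the ledge at (395,287)
- a purple look-alike at (483,295)
- a purple look-alike at (387,374)
- the blue bowl at (157,322)

I choose the blue one on the ledge at (395,287). The cup is at (356,323), on the hinge side, and the flap is at (382,247). Next I measure and check a close crop.

```bash
cat > h.py <<'E'
import numpy as np, cv2
from scipy.spatial.transform import Rotation as R
def ray(c,uv):
    uv=np.atleast_2d(uv).astype(float);K=c["K"];T=c["world_from_camera"]
    d=np.c_[(uv[:,0]-K[0,2])/K[0,0],-(uv[:,1]-K[1,2])/K[1,1],-np.ones(len(uv))]
    return T[:3,3],d@T[:3,:3].T
def onz(c,uv,z):
    o,d=ray(c,uv);return o+d*((z-o[2])/d[:,2])[:,None]
def proj(c,p):
    T=c["world_from_camera"];q=(np.atleast_2d(p)-T[:3,3])@T[:3,:3];K=c["K"]
    return np.c_[K[0,0]*q[:,0]/-q[:,2]+K[0,2],-K[1,1]*q[:,1]/-q[:,2]+K[1,2]]
def hsv(c,lo,hi,roi):
    m=cv2.inRange(cv2.cvtColor(c["color"],cv2.COLOR_BGR2HSV),lo,hi);z=np.zeros_like(m);x0,y0,x1,y1=roi
    z[y0:y1,x0:x1]=m[y0:y1,x0:x1];return z
E
python3 - <<'E'
from h import *; import pickle
d=pickle.load(open("c0.pkl","rb"));c=d["top"]
roi=(190,90,296,226)
w=hsv(c,(0,0,185),(180,40,255),roi)
w=cv2.morphologyEx(w,cv2.MORPH_CLOSE,np.ones((9,9)))
k=max(cv2.findContours(w,0,1)[0],key=cv2.contourArea)
ap=cv2.approxPolyDP(cv2.convexHull(k),3,True)[:,0];print("bin hull px",ap.tolist())
print("z.06",np.round(onz(c,ap,.06),4).tolist());print("z.10",np.round(onz(c,ap,.1),4).tolist())
y=hsv(c,(20,120,100),(35,255,255),roi);ky=max(cv2.findContours(y,0,1)[0],key=cv2.contourArea)
r=cv2.minAreaRect(ky);b=cv2.boxPoints(r);print("flap",r,np.round(onz(c,b,.099),4).tolist(),onz(c,r[0],.097))
t=hsv(c,(100,120,60),(125,255,255),roi);kt=max(cv2.findContours(t,0,1)[0],key=cv2.contourArea)
print("tin",cv2.minEnclosingCircle(kt),cv2.boundingRect(kt),onz(c,cv2.minEnclosingCircle(kt)[0],.094))
im=cv2.resize(c["color"][85:235,185:305],(640,800)[::1] if 0 else (480,600),interpolation=cv2.INTER_CUBIC)
cv2.imwrite("pics/crop1.png",im)
s=d["scene"]
t=hsv(s,(100,90,60),(125,255,255),(225,185,320,285));kt=max(cv2.findContours(t,0,1)[0],key=cv2.contourArea)
print("scene tin",cv2.minEnclosingCircle(kt),onz(s,cv2.minEnclosingCircle(kt)[0],.08))
E
```

```text
bin hull px [[295, 91], [295, 225], [190, 224], [190, 90]]
z.06 [[0.8605, -0.0634, 0.06], [0.4264, -0.0981, 0.06], [0.3992, 0.2199, 0.06], [0.8317, 0.275, 0.06]]
z.10 [[0.8427, -0.0619, 0.1], [0.421, -0.0957, 0.1], [0.3946, 0.2132, 0.1], [0.8148, 0.2668, 0.1]]
flap ((243.61708068847656, 157.04635620117188), (2.1651339530944824, 33.734188079833984), 77.90524291992188) [[0.6012, 0.1266, 0.099], [0.633, 0.0288, 0.099], [0.6264, 0.0267, 0.099], [0.5947, 0.1245, 0.099]] [[0.61433813 0.07684445 0.097     ]]
tin ((252.5, 182.77272033691406), 5.79444694519043) (247, 177, 11, 12) [[0.53754015 0.04204532 0.094     ]]Traceback (most recent call last):
  File "<stdin>", line 16, in <module>
ValueError: max() iterable argument is empty
```

View pics/crop1.png

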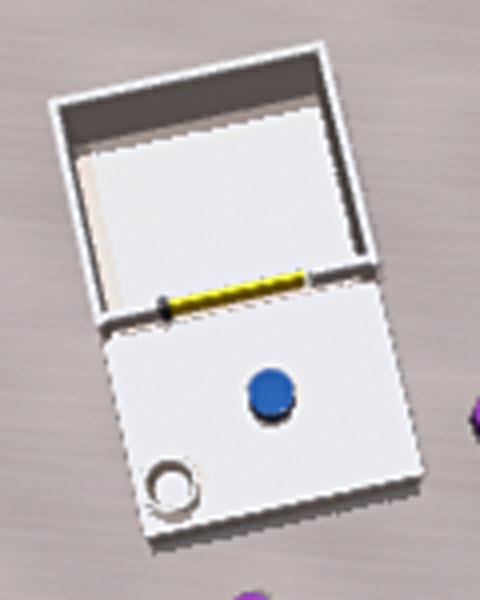

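The crop (4x, offset (185,85)) shows the blue tin at (272,393) on the ledge and the yellow flap from (168,307) to (304,275), with the dark hinge pin at the left end. The ledge corners are about (149,537) and (424,474), and the well's far outer corners are about (51,101) and (325,43). The choice is confirmed.

```bash
python3 - <<'E'
from h import *; import pickle
from scipy.optimize import least_squares
from bench import read_state
d=pickle.load(open("c0.pkl","rb"));c=d["top"]
P=np.array([[-160,110,0],[-160,-110,0],[186,110,40],[186,-110,40],[6,56,39],[6,-54,39],[0,-110,0]])/1e3
px=np.array([[149,537],[424,474],[51,101],[325,43],[168,306],[304,275],[378,279]])/4+[184.5,84.5]
def W(v,P): return np.c_[P[:,:2]@np.array([[np.cos(v[2]),np.sin(v[2])],[-np.sin(v[2]),np.cos(v[2])]])+v[:2],P[:,2]+.06]
f=least_squares(lambda v:(proj(c,W(v,P))-px).ravel(),[.6,.07,.25],loss="soft_l1")
print("lip",f.x.round(4),"yaw deg",np.degrees(f.x[2]),(proj(c,W(f.x,P))-px).round(1).tolist())
v=f.x
def inlip(p): return np.array([[np.cos(v[2]),np.sin(v[2])],[-np.sin(v[2]),np.cos(v[2])]])@(np.array(p)[:2]-v[:2])
k=np.array([272,389])/4+[184.5,84.5]
for uv in (k,[252.5,182.3]): print("tin lip mm",1e3*inlip(onz(c,uv,.094)[0]))
s=d["scene"];print("scene tin predicted px",proj(s,W(v,np.r_[inlip(onz(c,k,.094)[0]),.034][None])))
np.save("lip.npy",v)
x=read_state();q=x["eef_rot"];r=R.from_quat(q,scalar_first=True).as_matrix();print(r.round(3))
E
```

```text
lip [0.6093 0.0738 0.3208] yaw deg 18.380366477706037 [[-0.7, 0.4], [0.7, 0.3], [-0.3, 0.1], [0.1, -0.2], [-0.5, -0.3], [0.8, -0.4], [0.1, 0.0]]
tin lip mm [-75.03656965  -8.1938784 ]
tin lip mm [-76.69864596  -7.81881628]
scene tin predicted px [[266.21934228 199.29592948]]
[[ 0.953  0.304 -0.   ]
 [ 0.304 -0.953  0.002]
 [ 0.    -0.002 -1.   ]]
```

Emit:
{"fn": "send_rows", "kwargs": {"xyz": [[0.09,-0.085,0],[0.19,-0.175,0],[0.285,-0.265,0],[0.38,-0.355,0],[0.48,-0.445,0]], "angular": [[0,0,-0.035],[0,0,-0.07],[0,0,-0.105],[0,0,-0.14],[0,0,-0.175]], "gripper": 0.74}}

```text
clock: 0.57
tcp_pos: [0.2869, -0.4227, 0.231]
eef_rot: [-0.0, 0.908, 0.418, 0.0]
ft_force: [0.6, 0.3, 0.4]
gripper_width: 0.872
gripper_force: 0.0
```

```bash
cat >> h.py <<'E'
def togo(lx,ly,z,tilt=0):
    from bench import read_state
    v=np.load("lip.npy");s=read_state();r=R.from_quat(s["eef_rot"],scalar_first=True)
    a=v[2];L=R.from_euler("z",a).as_matrix()
    p=np.r_[v[:2],0]+L@[lx,ly,0]+[0,0,z]
    b=a+tilt;G=R.from_matrix(np.array([[-np.sin(b),np.cos(b),0],[np.cos(b),np.sin(b),0],[0,0,-1.]]).T.reshape(3,3).T)
    print("tcp lip mm",(1e3*(L.T@(s["tcp_pos"]-np.r_[v[:2],0]))).round(1),"t",s["clock"],"w",s["gripper_width"].round(3),"f",s["ft_force"].round(1),"j",s["joints"].round(2))
    print("xyz",(r.inv().apply(p-s["tcp_pos"])/.3).round(4),"ang",((r.inv()*G).as_rotvec()/np.pi).round(4))
E
python3 -c "
from h import *; togo(-.0625,-.008,.2)"
```

```text
Traceback (most recent call last):
  File "h.py", line 21, in togo
    print("tcp lip mm",(1e3*(L.T@(s["tcp_pos"]-np.r_[v[:2],0]))).round(1),"t",s["clock"],"w",s["gripper_width"].round(3),"f",s["ft_force"].round(1),"j",s["joints"].round(2))
                                                                                             ^^^^^^^^^^^^^^^^^^^^^^^^
AttributeError: 'float' object has no attribute 'round'
```

```bash
sed -i 's/s\["gripper_width"\].round(3)/round(s["gripper_width"],3)/' h.py
python3 -c "
from h import *; togo(-.0625,-.008,.2)"
```

```text
tcp lip mm [-462.5 -369.5  231. ] t 0.5667 w 0.872 f [0.6 0.3 0.4] j [-1.19  0.38  1.72  0.    1.05 -0.49]
xyz [ 1.764  -0.3439  0.1042] ang [-1.000e-04 -2.000e-04 -3.274e-01]
```

Emit:
{"fn": "send_rows", "kwargs": {"xyz": [[0.128,-0.025,0],[0.256,-0.05,0],[0.384,-0.075,0],[0.512,-0.1,0],[0.64,-0.125,0]], "angular": [[0,0,-0.036],[0,0,-0.072],[0,0,-0.108],[0,0,-0.144],[0,0,-0.18]]}}

```text
clock: 0.98
tcp_pos: [0.3841, -0.2528, 0.2313]
eef_rot: [-0.0, 0.755, 0.655, 0.0]
ft_force: [-0.1, -0.4, -0.4]
gripper_width: 0.867
gripper_force: 0.0
```

```bash
python3 -c "
from h import *; togo(-.0625,-.008,.2)"
```

```text
tcp lip mm [-316.7 -238.9  231.3] t 0.9833 w 0.867 f [-0.1 -0.4 -0.4] j [-0.83  0.31  1.83  0.    1.   -0.68]
xyz [1.0668 0.4149 0.1044] ang [-0.     -0.     -0.1472]
```

Emit:
{"fn": "send_rows", "kwargs": {"xyz": [[0.12,0.047,0],[0.24,0.094,0],[0.36,0.141,0],[0.48,0.188,0],[0.6,0.235,0]], "angular": [[0,0,-0.03],[0,0,-0.06],[0,0,-0.09],[0,0,-0.12],[0,0,-0.147]]}}

```text
clock: 1.4
tcp_pos: [0.4802, -0.085, 0.2313]
eef_rot: [-0.0, 0.586, 0.811, -0.0]
ft_force: [-0.3, 0.3, -0.2]
gripper_width: 0.872
gripper_force: 0.0
```

```bash
python3 -c "
from h import *; togo(-.0625,-.008,.2)"
```

```text
tcp lip mm [-172.6 -110.   231.3] t 1.4 w 0.872 f [-0.3  0.3 -0.2] j [-0.4   0.34  1.77 -0.    1.03 -0.72]
xyz [0.3403 0.3665 0.1042] ang [-0.     -0.     -0.0004]
```

Emit:
{"fn": "send_rows", "kwargs": {"xyz": [[0.085,0.09,0.02],[0.17,0.18,0.05],[0.255,0.275,0.08],[0.34,0.366,0.104],[0.34,0.366,0.104]], "angular": [[0,0,0],[0,0,0],[0,0,0],[0,0,0],[0,0,0]]}}

```text
clock: 1.82
tcp_pos: [0.5544, 0.0496, 0.1987]
eef_rot: [-0.0, 0.585, 0.811, 0.001]
ft_force: [-0.5, -0.0, 1.1]
gripper_width: 0.871
gripper_force: 0.0
```

```bash
python3 - <<'E'
from h import *; togo(-.0625,-.008,.1)
from bench import capture; import pickle
c=capture("wrist");pickle.dump(c,open("w1.pkl","wb"))
v=np.load("lip.npy");a=v[2];L=np.array([[np.cos(a),-np.sin(a)],[np.sin(a),np.cos(a)]])
def inlip(p): return 1e3*(L.T@(p[:2]-v[:2]))
full=(0,0,512,384)
im=c["color"].copy()
for lo,hi,z,n in(((100,120,50),(125,255,255),.094,"tin"),((20,120,80),(35,255,255),.099,"flap")):
    m=hsv(c,lo,hi,full);k=max(cv2.findContours(m,0,1)[0],key=cv2.contourArea)
    b=cv2.boxPoints(cv2.minAreaRect(k));print(n,cv2.boundingRect(k),[inlip(p).round(1).tolist() for p in onz(c,b,z)],inlip(onz(c,cv2.minEnclosingCircle(k)[0],z)[0]))
cv2.imwrite("pics/w1.png",cv2.resize(im,(768,576)))
E
```

```text
tcp lip mm [-59.7  -5.7 198.7] t 1.8167 w 0.871 f [-0.5 -0.   1.1] j [-0.11  0.48  1.64  0.    1.02 -0.44]
xyz [-0.0084 -0.0097  0.3288] ang [ 0.0004 -0.0007 -0.0001]
tin (219, 173, 38, 36) [[-93.8, 8.7], [-61.2, 8.7], [-61.2, -24.1], [-95.1, -24.1]] [-77.82235456  -7.81051962]
flap (325, 123, 15, 118) [[2.2, -53.7], [2.5, 52.3], [7.9, 51.9], [8.3, -54.2]] [5.22201332 2.23475457]
```

View pics/w1.png

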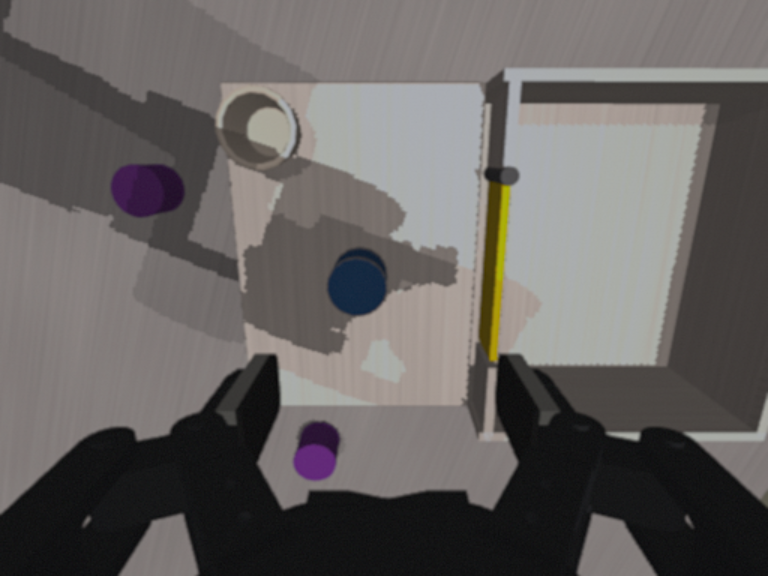

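The wrist view (768x576) shows the tin at (357,285), the flap at (497,270) and the fingers at (250,370) and (525,370). The gripper is aligned with the bin. The tin comes out at (-77.5, -8) mm in the lip frame.

Emit:
{"fn": "send_rows", "kwargs": {"xyz": [[-0.012,-0.012,0.07],[-0.012,-0.012,0.14],[-0.012,-0.012,0.21],[-0.012,-0.012,0.28],[-0.012,-0.012,0.28]], "angular": [[0,0,0],[0,0,0],[0,0,0],[0,0,0],[0,0,0]]}}

```text
clock: 2.28
tcp_pos: [0.5468, 0.0388, 0.1128]
eef_rot: [-0.004, 0.588, 0.809, -0.002]
ft_force: [-0.8, 0.5, -0.4]
gripper_width: 0.875
gripper_force: 0.0
```

```bash
python3 -c "
from h import *; togo(-.064,-.008,.067)"
```

```text
tcp lip mm [-70.3 -13.5 112.8] t 2.2833 w 0.875 f [-0.8  0.5 -0.4] j [-0.13  0.6   1.72 -0.    0.83 -0.45]
xyz [0.018  0.0222 0.1526] ang [-0.0025 -0.0011 -0.0022]
```

Emit:
{"fn": "send_rows", "kwargs": {"xyz": [[0,0,0],[0,0,0],[0,0,0]], "angular": [[0,0,0],[0,0,0],[0,0,0]]}}

```text
clock: 2.53
tcp_pos: [0.5512, 0.039, 0.1176]
eef_rot: [0.001, 0.588, 0.809, 0.001]
ft_force: [0.9, -0.4, -0.0]
gripper_width: 0.873
gripper_force: 0.0
```

```bash
python3 -c "
from h import *; togo(-.064,-.008,.067)"
```

```text
tcp lip mm [-66.1 -14.7 117.6] t 2.5333 w 0.873 f [ 0.9 -0.4 -0. ] j [-0.13  0.59  1.72 -0.    0.83 -0.45]
xyz [0.0224 0.0064 0.1687] ang [ 0.0008  0.0004 -0.002 ]
```

Emit:
{"fn": "send_rows", "kwargs": {"xyz": [[0.01,0.003,0.03],[0.0224,0.0064,0.06],[0.0224,0.0064,0.075],[0.0224,0.0064,0.075],[0.0224,0.0064,0.075]], "angular": [[0,0,-0.001],[0,0,-0.002],[0,0,-0.002],[0,0,-0.002],[0,0,-0.002]]}}

```text
clock: 2.95
tcp_pos: [0.5495, 0.0469, 0.093]
eef_rot: [-0.001, 0.585, 0.811, -0.0]
ft_force: [0.4, 0.4, 0.3]
gripper_width: 0.871
gripper_force: 0.0
```

```bash
python3 -c "
from h import *; togo(-.064,-.008,.067)"
```

```text
tcp lip mm [-65.3  -6.7  93. ] t 2.95 w 0.871 f [0.4 0.4 0.3] j [-0.12  0.63  1.73 -0.    0.78 -0.44]
xyz [-0.0044  0.0043  0.0867] ang [-0.0004 -0.0002  0.0003]
```

Position is good. Now down to just above the ledge.

Emit:
{"fn": "send_rows", "kwargs": {"xyz": [[-0.003,0.003,0.02],[-0.003,0.003,0.04],[-0.003,0.003,0.06],[-0.003,0.003,0.083],[-0.003,0.003,0.083]], "angular": [[0,0,0],[0,0,0],[0,0,0],[0,0,0],[0,0,0]]}}

```text
clock: 3.37
tcp_pos: [0.55, 0.046, 0.0671]
eef_rot: [-0.001, 0.585, 0.811, -0.001]
ft_force: [-1.1, -0.0, 0.1]
gripper_width: 0.871
gripper_force: 0.0
```

```bash
python3 - <<'E'
from h import *; togo(-.064,-.008,.067)
from bench import capture
c=capture("wrist");t=capture("top")
a=cv2.resize(c["color"][120:384,90:422],(500,398));b=cv2.resize(t["color"][120:220,200:275],(298,398))
cv2.imwrite("pics/w2.png",np.hstack([a,b]))
E
```

```text
tcp lip mm [-65.   -7.6  67.1] t 3.3667 w 0.871 f [-1.1 -0.   0.1] j [-0.12  0.68  1.74  0.    0.73 -0.44]
xyz [-0.0012  0.0034  0.0004] ang [-0.0008 -0.0004  0.0001]
```

View pics/w2.png

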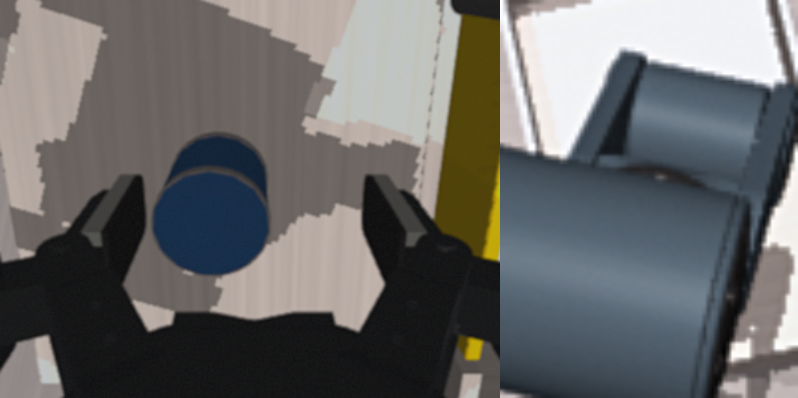

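The wrist crop shows the tin at (211,220) between the trailing finger (120,225) and the leading finger (390,225). The flap begins at x≈440, so both fingers are clear. I push slowly along tool +y.

Emit:
{"fn": "send_rows", "kwargs": {"xyz": [[0,0.02,0],[0,0.04,0],[0,0.06,0],[0,0.08,0],[0,0.1,0]], "angular": [[0,0,0],[0,0,0],[0,0,0],[0,0,0],[0,0,0]]}}

```text
clock: 3.88
tcp_pos: [0.5789, 0.0557, 0.0688]
eef_rot: [-0.001, 0.585, 0.811, -0.001]
ft_force: [-4.5, 0.3, 3.0]
gripper_width: 0.873
gripper_force: 2.2
```

Emit:
{"fn": "send_rows", "kwargs": {"xyz": [[0,0.02,0],[0,0.04,0],[0,0.06,0],[0,0.08,0],[0,0.1,0]], "angular": [[0,0,0],[0,0,0],[0,0,0],[0,0,0],[0,0,0]]}}

```text
clock: 4.3
tcp_pos: [0.6059, 0.0654, 0.0678]
eef_rot: [-0.002, 0.585, 0.811, -0.002]
ft_force: [-5.2, -1.6, 0.2]
gripper_width: 0.868
gripper_force: 2.2
```

```bash
cat > w.py <<'E'
from h import *; import sys; togo(.03,-.008,.067)
from bench import capture
c=capture("wrist");v=np.load("lip.npy");a=v[2];L=np.array([[np.cos(a),-np.sin(a)],[np.sin(a),np.cos(a)]])
m=hsv(c,(100,120,40),(125,255,255),(0,0,512,384));k=cv2.findContours(m,0,1)[0]
if k:
    k=max(k,key=cv2.contourArea);x,y,w,h=cv2.boundingRect(k);print("tin box",x,y,w,h,"lip mm (top face)",1e3*(L.T@(onz(c,[x+w/2,y+h-w/2],.094)[0][:2]-v[:2])))
cv2.imwrite("pics/"+sys.argv[1],cv2.resize(c["color"],(640,480)))
E
python3 w.py w3.png
```

```text
tcp lip mm [-5.9 -6.9 67.8] t 4.3 w 0.868 f [-5.2 -1.6  0.2] j [-0.08  0.73  1.59 -0.    0.83 -0.4 ]
xyz [-0.0037  0.1196  0.0021] ang [-0.0018 -0.0006  0.0004]
tin box 178 234 76 67 lip mm (top face) [-24.88998254  -5.06242412]
```

View pics/w3.png

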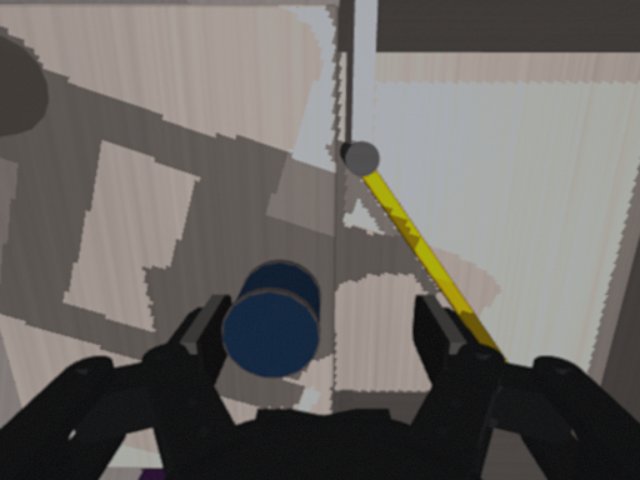

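The wrist view shows the flap (yellow, (370,175)–(500,350)) held open about 0.6 rad by the leading finger. The tin at (271,333) sits against the trailing finger, at x≈-25 mm. I'll open the gripper fully to push the flap farther, then push on.

Emit:
{"fn": "send_rows", "kwargs": {"xyz": [[0,0,0],[0,0.01,0],[0,0.02,0],[0,0.03,0],[0,0.04,0]], "angular": [[0,0,0],[0,0,0],[0,0,0],[0,0,0],[0,0,0]], "gripper": 1}}

```text
clock: 4.77
tcp_pos: [0.6196, 0.0687, 0.0687]
eef_rot: [-0.0, 0.585, 0.811, -0.0]
ft_force: [-3.9, -1.2, -0.5]
gripper_width: 1.003
gripper_force: 1.7
```

```bash
python3 w.py w4.png
```

```text
tcp lip mm [ 8.2 -8.1 68.7] t 4.7667 w 1.003 f [-3.9 -1.2 -0.5] j [-0.07  0.74  1.56 -0.    0.85 -0.39]
xyz [0.0002 0.0727 0.0058] ang [-0.      0.      0.0001]
tin box 168 232 75 67 lip mm (top face) [-15.9058112   -5.85071535]
```

Emit:
{"fn": "send_rows", "kwargs": {"xyz": [[0,0.012,0],[0,0.024,0],[0,0.036,0],[0,0.048,0],[0,0.06,0]], "angular": [[0,0,0],[0,0,0],[0,0,0],[0,0,0],[0,0,0]]}}

```text
clock: 5.23
tcp_pos: [0.6372, 0.0746, 0.0689]
eef_rot: [0.0, 0.585, 0.811, 0.0]
ft_force: [-3.1, -1.7, 0.0]
gripper_width: 1.0
gripper_force: 1.4
```

```bash
python3 w.py w5.png
```

```text
tcp lip mm [26.7 -8.1 68.9] t 5.2333 w 1.0 f [-3.1 -1.7  0. ] j [-0.06  0.75  1.51  0.    0.88 -0.38]
xyz [0.0003 0.0109 0.0062] ang [0.0003 0.0001 0.0002]
tin box 179 231 73 68 lip mm (top face) [ 7.22295461 -6.48277071]
```

View pics/w5.png

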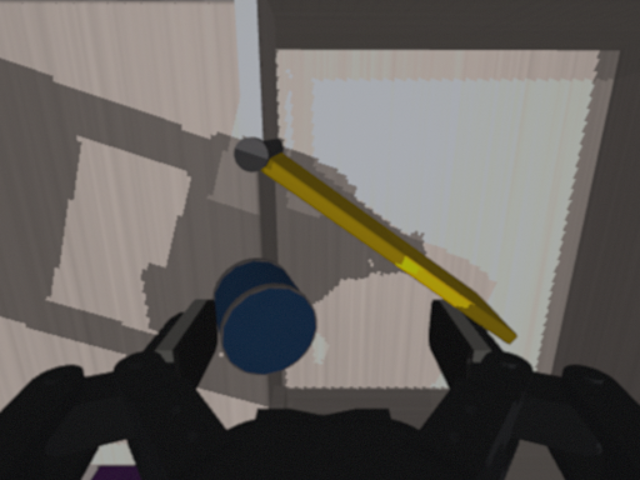

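The flap is held open about 1 rad, with plenty of room. The tin at (268,330) is tilting over the lip, about to fall. I'll nudge on.

Emit:
{"fn": "send_rows", "kwargs": {"xyz": [[0,0.012,0],[0,0.024,0],[0,0.036,0],[0,0.036,0],[0,0.036,0]], "angular": [[0,0,0],[0,0,0],[0,0,0],[0,0,0],[0,0,0]]}}

```text
clock: 5.7
tcp_pos: [0.648, 0.0778, 0.0689]
eef_rot: [0.001, 0.585, 0.811, 0.001]
ft_force: [-0.0, -1.8, -0.7]
gripper_width: 1.002
gripper_force: 1.2
```

```bash
python3 w.py w6.png
```

```text
tcp lip mm [38.  -8.4 68.9] t 5.7 w 1.002 f [-0.  -1.8 -0.7] j [-0.05  0.76  1.48 -0.    0.9  -0.37]
xyz [ 0.0014 -0.0265  0.0062] ang [0.0007 0.0003 0.0001]
tin box 204 188 42 50 lip mm (top face) [23.49562303 15.89566765]
```

View pics/w6.png

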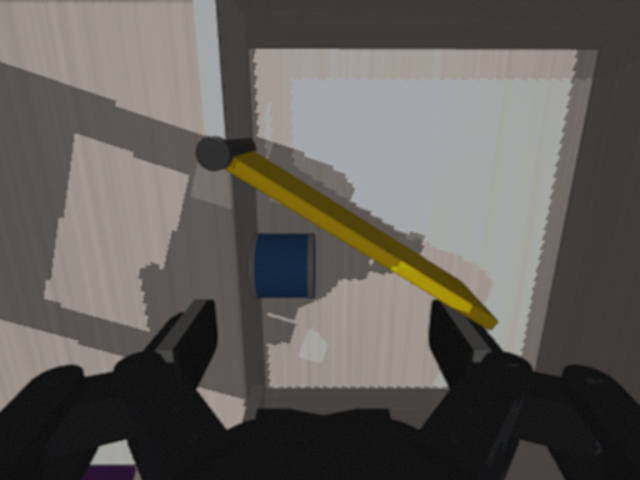

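The tin now lies on the well floor at (283,265) with the flap still held open. I raise the fingers straight up.

Emit:
{"fn": "send_rows", "kwargs": {"xyz": [[0,0,0],[0,0,-0.06],[0,0,-0.16],[0,0,-0.28],[0,0,-0.4]], "angular": [[0,0,0],[0,0,0],[0,0,0],[0,0,0],[0,0,0]]}}

```text
clock: 6.17
tcp_pos: [0.6467, 0.0786, 0.1896]
eef_rot: [-0.0, 0.585, 0.811, 0.001]
ft_force: [0.2, -0.5, 0.0]
gripper_width: 0.995
gripper_force: 0.0
```

Emit:
{"fn": "send_rows", "kwargs": {"xyz": [[0,0,-0.1],[0,0,-0.2],[0,0,-0.2],[0,0,-0.2],[0,0,-0.2]], "angular": [[0,0,0],[0,0,0],[0,0,0],[0,0,0],[0,0,0]]}}

```text
clock: 6.58
tcp_pos: [0.6465, 0.0783, 0.2486]
eef_rot: [-0.0, 0.585, 0.811, 0.0]
ft_force: [0.3, -0.2, -0.5]
gripper_width: 0.999
gripper_force: 0.0
```

Emit:
{"fn": "send_rows", "kwargs": {"xyz": [[0,0,0],[0,0,0],[0,0,0],[0,0,0],[0,0,0]], "angular": [[0,0,0],[0,0,0],[0,0,0],[0,0,0],[0,0,0]]}}

```text
clock: 7.0
tcp_pos: [0.6466, 0.0779, 0.248]
eef_rot: [-0.001, 0.585, 0.811, -0.0]
ft_force: [-0.4, -0.1, -0.3]
gripper_width: 1.002
gripper_force: 0.0
```

Emit:
{"fn": "send_rows", "kwargs": {"xyz": [[0,0,0],[0,0,0],[0,0,0],[0,0,0],[0,0,0]], "angular": [[0,0,0],[0,0,0],[0,0,0],[0,0,0],[0,0,0]]}}

```text
clock: 7.42
tcp_pos: [0.6467, 0.0779, 0.2488]
eef_rot: [0.0, 0.585, 0.811, 0.0]
ft_force: [-0.4, -0.1, 0.5]
gripper_width: 0.996
gripper_force: 0.0
```

```bash
python3 w.py w7.png
```

```text
tcp lip mm [ 36.8  -7.9 248.8] t 7.4167 w 0.996 f [-0.4 -0.1  0.5] j [-0.05  0.55  1.34 -0.    1.25 -0.37]
xyz [-2.000e-04 -2.280e-02  6.059e-01] ang [0.     0.     0.0002]
tin box 234 151 19 25 lip mm (top face) [21.70064116  1.57239941]
```

View pics/w7.png

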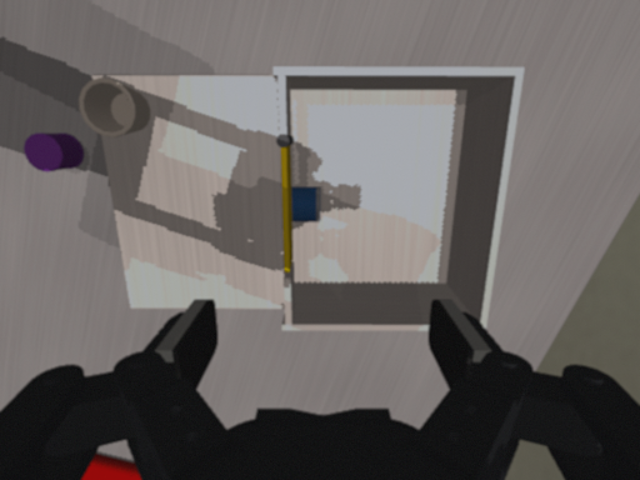

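The flap is shut (a straight yellow line at x≈287) and the tin is in the well at (305,203). I'll check that the tin is not rolling.

Emit:
{"fn": "send_rows", "kwargs": {"xyz": [[0,0,0],[0,0,0],[0,0,0],[0,0,0],[0,0,0]], "angular": [[0,0,0],[0,0,0],[0,0,0],[0,0,0],[0,0,0]]}}

```text
clock: 7.88
tcp_pos: [0.6467, 0.0779, 0.2487]
eef_rot: [0.0, 0.585, 0.811, 0.0]
ft_force: [-0.3, 0.6, -0.1]
gripper_width: 1.0
gripper_force: 0.0
```

Emit:
{"fn": "send_rows", "kwargs": {"xyz": [[0,0,0],[0,0,0],[0,0,0],[0,0,0],[0,0,0]], "angular": [[0,0,0],[0,0,0],[0,0,0],[0,0,0],[0,0,0]]}}

```text
clock: 8.3
tcp_pos: [0.6468, 0.0778, 0.2487]
eef_rot: [0.0, 0.585, 0.811, 0.0]
ft_force: [-0.2, 0.6, -0.3]
gripper_width: 1.002
gripper_force: 0.0
```

```bash
python3 w.py w8.png
```

```text
tcp lip mm [ 36.8  -8.  248.7] t 8.3 w 1.002 f [-0.2  0.6 -0.3] j [-0.05  0.55  1.34  0.    1.25 -0.37]
xyz [-1.000e-04 -2.270e-02  6.057e-01] ang [ 0.     -0.      0.0002]
tin box 234 151 19 25 lip mm (top face) [21.66382294  1.60430402]
```

The tin has not moved between the two readings, so it is at rest. I hand the job in.

```bash
python3 -c "
from bench import job_done; print(job_done())"
```

```text
the job is handed in; nothing more can be done
None
```

I handed the job in at about 8.3 s: the last images show the tin at rest in the well with the flap shut, and the fingers are raised clear; the hand-in call returned no verdict.

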